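# Zero the botanical mill with its splined key

### The arm

A 6-joint arm with a two-finger parallel gripper is mounted at the origin on the work surface. World frame = base frame: x ahead of the robot, y to its left, z up, the work surface at z = 0. Lengths are in mm, angles in rad, forces in N, time in s.
With the tool pointing down it reaches from about 350 to 875 mm from the base axis. Payload 4.2 kg.
Tool frame: the origin (TCP) lies on the centre line of the jaws, within the pads' length; the fingertips stand 25 mm ahead of it and the grasp point (between the pads) lies 6 mm ahead of it; z points along the fingers, y is the direction in which the jaws open and shut (so a half turn about z gives the same grasp; the last joint's range is limited). The gripper opens to 85 mm and grips with 20 to 120 N. Pads are 22 mm wide; open, the fingers measure 114 mm over their backs; the gripper's body (76 mm by 85 mm) begins 54 mm behind the grasp point. The pads swing forward as they close: fully open they stand 13 mm farther back than shut.
Start: joints at [-0.975, 0.385, 0.008, 0, -1.194, -0.259], TCP at [206.558, -589.859, 226.812] pointing down, gripper open.
Joint ranges: [-3.14, 3.14], [-1.21, 2.06], [-1.07, 1.41], [-3.16, 2.05], [-2.99, -0.16], [-3.1, 3.1]. Speed limits (rad/s): [2.79, 2.79, 3.14, 3.14, 3.14, 3.14].

### API

Orientations are given as a unit quaternion [x, y, z, w].
In Python, from bench import arm gives the robot as it stands.
- The arm moves only by the tool drive_tool, never from a script. Its argument "plan" is a list of rows, each a list of 2 entries, a list of its own where there are three numbers: the shift along the tool's x, y, z in m, then the turn about the tool's z in degrees. A call has 1 to 12 rows; each row shifts and turns the commanded pose from where the row before left it, along the tool's axes as they then stand; what a row does not reach is not made up. A row lasts 1/8 s, in which the tool goes at most 62.5 mm and 10.7 degrees, less where a joint would pass 70% of its speed; a pose out of reach is approached as far as the arm can. A call with a gripper value outside its range is refused whole. "fingers" is the closure, from -1 (fully open) to 1 (shut), so that 0 is half open, set as the call begins (left out, the last holds). The fingers move at their own pace and stop on an object; the grip force is fixed at half the most. Time passes only in rows, so rows that do not move let the fingers close. It gives the time, the measured TCP pose, the force and the opening at its end, in the units of the state.
- arm.read_state(): the state, without advancing time (a new reading comes with each control period).
- arm.get_image(name): name is "side" or "top"; returns a dict with "image" (420x560x3 uint8, red, green, blue), "K" (3x3 intrinsics, pixels), "R" (3x3) and "t" (3): a world point X has camera coordinates R X + t. Camera axes: x right, y down, z forward; pixel columns grow to the right and rows downward; lengths in mm; the calibration is good to about 2 mm. A picture is of the moment at which its call begins. There is no depth.
- arm.job_done(): hands the job in, once; it reports no verdict.
The state is a dict: "clock": time; "joints": joint angles; "joint_vel": joint speeds; "joint_efforts": joint torques, N m; "position": TCP position; "ee_rot": TCP orientation; "contact_force": force on the tool from outside, world axes, zero at the start; "wrist_torque": the same for the moment, N m; "gripper_width": finger opening in mm.
Only numpy, scipy, OpenCV 4.12 (cv2) and the standard library are available. Lean on these libraries where they do the work, as an engineer would, in place of code of your own. Each camera call takes 0.05 s, during which the arm holds its last target.

### The job

Zero the botanical mill: take the T-key with the round, ribbed hub, fit it over the toothed spindle on top of the mill, turning it until the teeth mesh, and push it fully home. Then turn it clockwise (seen from above) until the spindle comes to its stop, and leave the key standing fully home on the spindle. Leave the other key and everything else on the bench where it is.

Things in the scene. Friction and masses are not known exactly. Their poses are not given: they have to be found in the camera images.
- key_mid (a point): The key to use: plain steel T-key standing upright, 86 mm tall, 0.3 to 0.6 kg. Cross-bar 150 mm long, 20 wide, 22 high (64 to 86 mm above the foot) on a 16 mm stalk (44 to 64 mm) above a round hub, 72 mm in diameter, 44 mm high, with six small ribs outside (78 mm over them). Point: centre of the bar, on the key's axis, 75 mm above its foot; x along the bar, z up.
- key_foot (a point): Centre of the open underside of that key's hub (axes as key_mid). Hollow 38 mm deep, bore 56 mm, six inward teeth 8 mm wide over the full depth, tips on a 39 mm circle, at 30, 90, 150... degrees from the bar (under the outside ribs). So in mesh the bar is in line with two opposite spindle teeth: any of the six positions 60 degrees apart, with about 6 degrees of play either way.
- square_key_mid (a point): The other T-key, not to be used: same steel bar and stalk, but a square 56 mm solid hub. This point is the centre of its bar, 75 mm above its foot; x along the bar, z up. The two keys may stand in either place.
- spindle_seat (a point): On the axis of the mill's upright toothed steel spindle, on top of its 84 mm collar, 110 mm above the bench. The key's foot rests here when home (bar's centre then 75 mm above this point). z up; x along one of six radial teeth, 60 degrees apart, 8 mm wide, 52 mm over the tips, reaching 26 mm above this point: a key not in mesh stands on them, 26 mm too high. Turns with the spindle.
- spindle_nose (a point): Top of the spindle's plain nose, 36 mm above spindle_seat on the axis. The core is 34 mm in diameter and tapers to 24 mm over the top 8 mm; it centres the key before the teeth meet. Axes as spindle_seat.
- spindle (a joint): Turn of the mill's spindle in rad, growing clockwise seen from above; the stop is at 1.2. It starts between 0 and 0.4. It is stiff (about 0.35 N m), stays where it is left and does not turn under a light touch.
- mill: Bench mill, fixed: round grey housing 176 mm in diameter at the foot and 156 mm above, 105 mm high, origin at the centre of its underside below the spindle. A metal chute (up to 80 mm high) points to its -x, and a round metal feed hopper (90 mm wide, top 145 mm high) stands 118 mm from the axis to its +y.
- jar: Closed glass jar, 72 mm wide, 110 mm tall; origin at its underside. Leave.
- bottle: Closed amber bottle, 72 mm wide, 260 mm tall; origin at its underside. Leave.
- glass: Tasting glass, 60 mm wide, 95 mm tall; origin at its underside. Leave.
- bung: Tapered cork stopper, 48 mm wide, 32 mm tall; origin at its underside. Leave.
- scoop: Metal scoop lying before the mill's chute: tray 110 by 90 mm, 35 mm high, with a 90 mm handle to its -x; origin at the centre of the tray's underside. Leave.

How it is judged (in metres and radians):
On the way, in this order (a step that is already met when the one before it is completed fails the run):
1. the key is in mesh and fully home on the spindle (z of key_mid in the frame of spindle_seat below 0.08 m and horizontal distance between key_mid and spindle_seat below 0.006 m and angle between key_mid's own z axis and vertical below 0.08 rad), for 0.2 s.
2. the key, still home, has turned the spindle to its stop (all of step 1 and value of joint spindle above 1.12 rad), for 0.2 s.
At the end, for the whole second after the job is handed in: The key stands upright (within 0.08 rad) on the spindle's axis (within 6 mm) and fully home (within 5 mm), at rest and released, with the spindle at its stop (beyond 1.12 of 1.2 rad); the other key and the jar, bottle, glass, stopper and scoop are standing within 40 mm of where they were (all of step 2 and linear speed of key below 0.02 m/s and velocity of joint spindle below 0.05 rad/s); the robot touches nothing.
It fails at once if the other key, the jar, bottle, glass, stopper or scoop is pushed more than 40 mm (distance of any of square_key_mid, jar, bottle, glass, bung, scoop from where it was at the start of the episode above 0.04 m).
It fails at once if one of these is knocked over (angle between any of square_key_mid, jar, bottle, glass, bung, scoop's own z axis and vertical above 0.6 rad).
It also fails if it takes over 45 s, if anything falls off the work surface, if the arm or the gripper's body presses on something with over 40 N, if the wrist force passes 120 N, or if a joint passes its speed limit or range.

## Working session

There is one attempt and no reset: what is moved stays moved. The work goes in short steps, Python scripts to look and compute and a tool call to move; the robot and the scene stay as the last step left them, time stands still between calls to the robot, and variables do not carry over. Pictures are saved under pics/ and viewed, and the job is handed in when it is done.

Besides the shell and the picture viewer there is one more tool, called after "Request:" as a command line: name --argument value ..., lists and objects as JSON in quotes. drive_tool: Moves the arm, as the interface text tells. Its arguments: {"type":"object","properties":{"plan":{"type":"array"},"fingers":{"type":"number"}},"required":["plan"]}

```bash
mkdir -p pics; ls
python3 - <<'E'
from bench import arm
import cv2, numpy as np
s=arm.read_state()
print(s)
for n in ("side","top"):
    d=arm.get_image(n)
    cv2.imwrite(f"pics/{n}0.png",d["image"][:,:,::-1])
    np.savez(f"{n}0.npz",**d)
    print(n,d["K"],d["R"],d["t"])
E
```

```text
pics
{'clock': 0.0, 'joints': array([-9.75378500e-01,  3.85573556e-01,  6.61404661e-03, -5.21920329e-04,
       -1.19400435e+00, -2.58632482e-01]), 'joint_vel': array([-2.39991173e-04, -6.53650982e-05, -2.13043001e-03,  9.20621795e-05,
        1.89332773e-03,  1.53379246e-03]), 'joint_efforts': array([-1.70329713e-05, -3.92285657e+01,  1.88404298e+01,  4.18599442e+00,
       -4.51949338e-03, -1.79186287e-06]), 'position': array([ 206.37568761, -589.30534095,  225.70332853]), 'ee_rot': array([-1.67502951e-01,  9.85870949e-01,  1.08689997e-03, -2.28088205e-04]), 'contact_force': array([ 0.60909586, -0.78504745,  0.24277871]), 'wrist_torque': array([0.04102992, 0.0128199 , 0.01508391]), 'gripper_width': 85.19437530604829}
side [[462.1163189    0.         281.21522524]
 [  0.         462.1163189  202.7779894 ]
 [  0.           0.           1.        ]] [[-0.98290184 -0.18260654  0.02363967]
 [-0.12897602  0.5911586  -0.7961763 ]
 [ 0.1314122  -0.7856121  -0.60460274]] [582.66293066 232.64523389 838.29372647]
top [[470.32696955   0.         270.54484764]
 [  0.         470.32696955 213.62702499]
 [  0.           0.           1.        ]] [[-0.01493432 -0.99970264  0.01927703]
 [-0.98368316  0.01123262 -0.17955855]
 [ 0.17928862 -0.02164407 -0.9835584 ]] [-82.18659563 613.95939856 924.25811622]
```

View pics/side0.png

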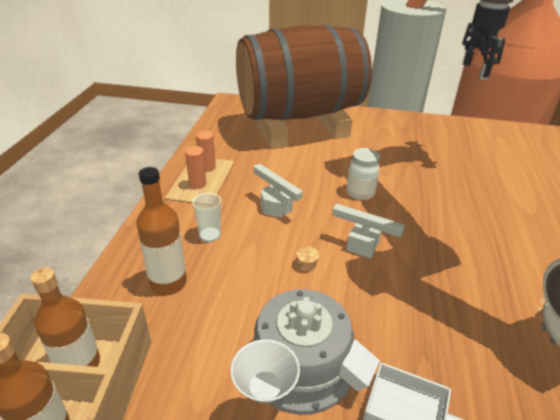

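View pics/top0.png

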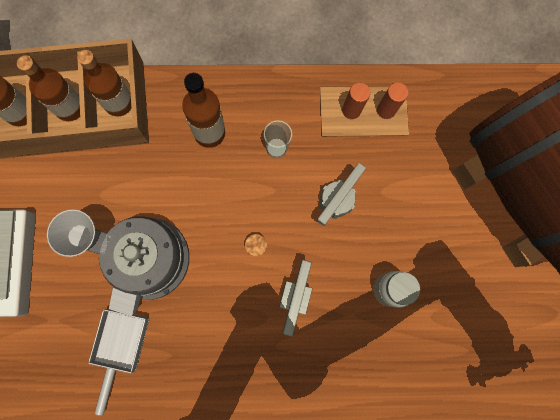

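The side view shows the mill near (305,330), with keys at about (276,190) and (367,230). In the top view the keys are at about (342,194) and (297,298), and the spindle is at about (135,253). I'll zoom in on each.

Run:
```python
import cv2, numpy as np
def crop(n,boxes,out):
    im=np.load(f"{n}0.npz")["image"][:,:,::-1]
    t=[cv2.resize(im[y:y+h,x:x+w],(390,390),interpolation=cv2.INTER_CUBIC) for x,y,w,h in boxes]
    cv2.imwrite(out,np.hstack(t))
crop("top",[(297,149,90,90),(252,253,90,90)],"pics/topkeys.png")
crop("side",[(235,150,90,90),(323,185,90,90)],"pics/sidekeys.png")
crop("top",[(90,208,90,90)],"pics/a.png")
crop("side",[(260,275,90,90)],"pics/b.png")
cv2.imwrite("pics/spin.png",np.hstack([cv2.imread("pics/a.png"),cv2.imread("pics/b.png")]))
```

```text
(no output)
```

View pics/topkeys.png

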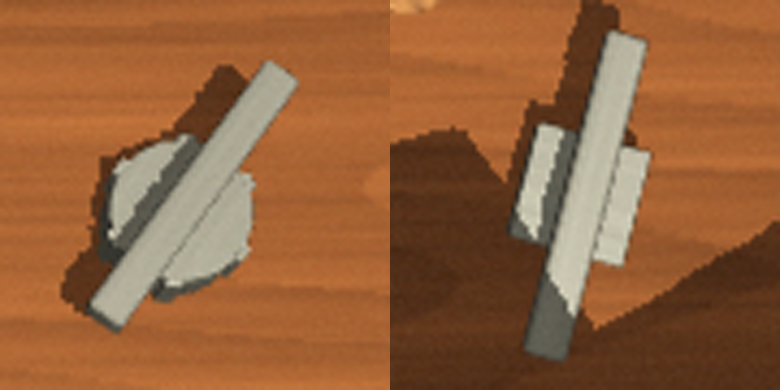

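View pics/sidekeys.png

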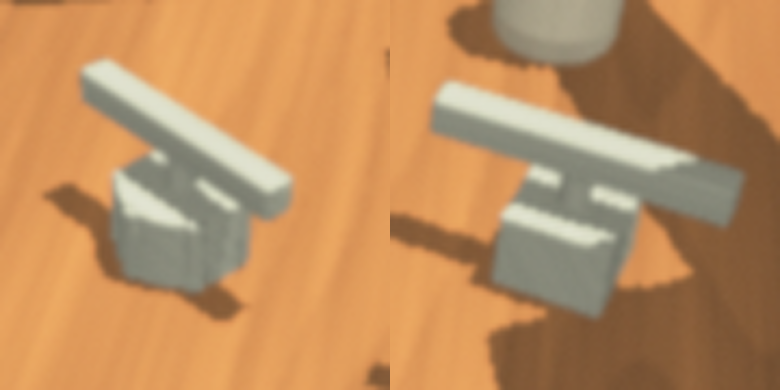

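View pics/spin.png

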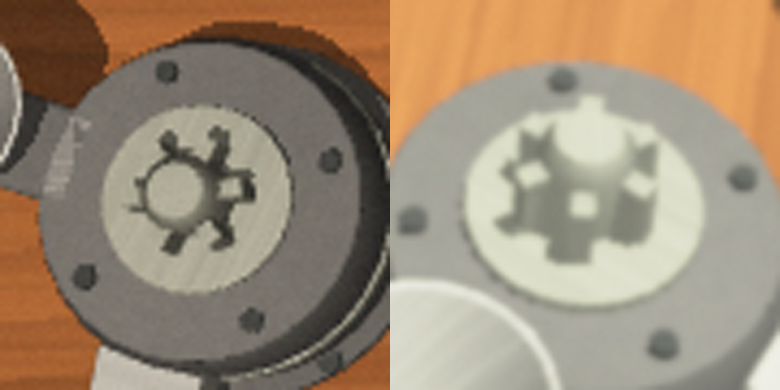

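The key with the round, ribbed hub is the one at top (342,194) and side (276,190); the other has a square hub. Next I'll measure the bar, collar, nose and teeth.

```bash
cat > h.py <<'E'
import cv2, numpy as np
def cam(n,k=0):
    d=np.load(f"{n}{k}.npz"); return d
def ray(d,uv):
    C=-d["R"].T@d["t"]; v=d["R"].T@np.linalg.inv(d["K"])@np.array([uv[0],uv[1],1.]); return C,v/np.linalg.norm(v)
def plane(d,uv,z):
    C,v=ray(d,uv); return C+v*(z-C[2])/v[2]
def tri(d1,u1,d2,u2):
    A=np.zeros((3,3));b=np.zeros(3)
    for d,u in((d1,u1),(d2,u2)):
        C,v=ray(d,u);P=np.eye(3)-np.outer(v,v);A+=P;b+=P@C
    X=np.linalg.solve(A,b)
    return X,[np.linalg.norm((np.eye(3)-np.outer(v,v))@(X-C)) for C,v in (ray(d1,u1),ray(d2,u2))]
def proj(d,X):
    p=d["K"]@(d["R"]@np.asarray(X,float)+d["t"]); return p[:2]/p[2]
def zoom(im,x,y,w,h,s,out):
    im=cv2.resize(im[y:y+h,x:x+w,::-1],None,fx=s,fy=s,interpolation=cv2.INTER_NEAREST)
    for i in range(0,w,10): cv2.putText(im,str(x+i),(i*s,8),0,.3,(255,0,255),1); cv2.line(im,(i*s,0),(i*s,h*s),(255,0,255) if i%50==0 else (200,100,200),1) if i%20==0 else 0
    for i in range(0,h,10): cv2.putText(im,str(y+i),(0,i*s+8),0,.3,(255,0,255),1); cv2.line(im,(0,i*s),(w*s,i*s),(200,100,200),1) if i%20==0 else 0
    cv2.imwrite(out,im)
E
python3 - <<'E'
from h import *
T,S=cam("top"),cam("side")
zoom(T["image"],310,155,64,75,8,"pics/z1.png")
zoom(S["image"],245,155,64,70,8,"pics/z2.png")
zoom(S["image"],270,290,70,60,8,"pics/z3.png")
zoom(T["image"],108,225,64,60,8,"pics/z4.png")
E
```

```text
(no output)
```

View pics/z1.png

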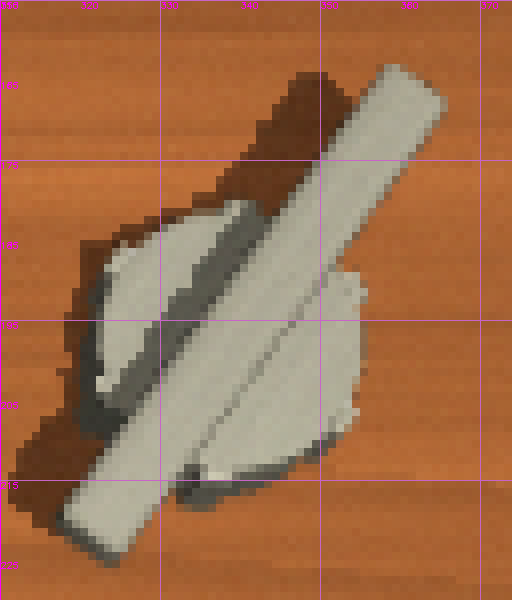

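View pics/z2.png

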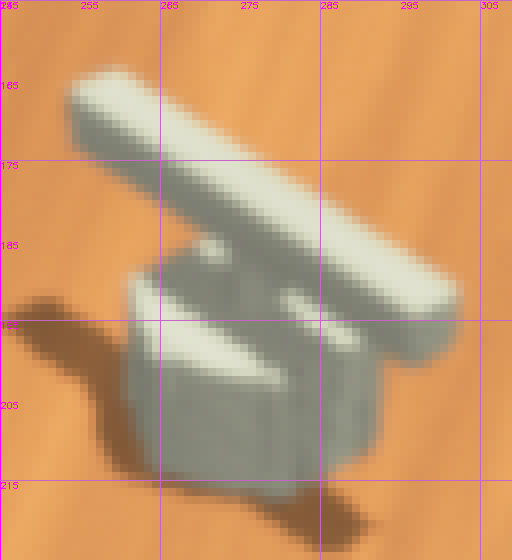

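View pics/z3.png

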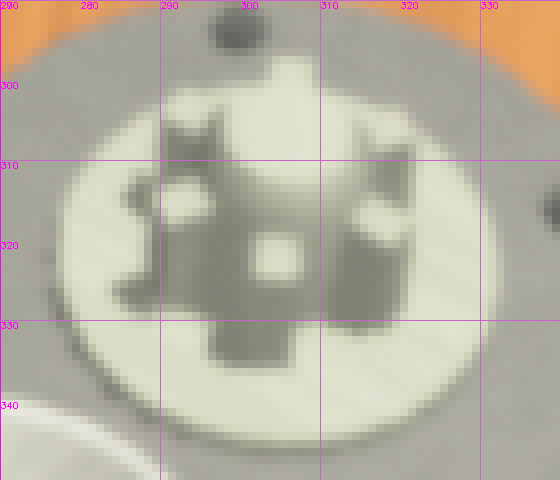

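View pics/z4.png

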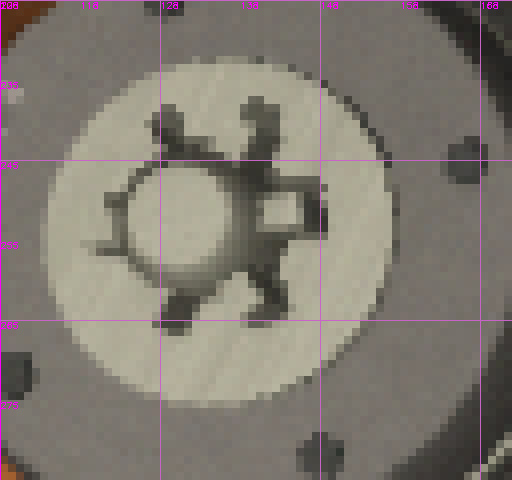

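Run:
```python
from h import *
T,S=cam("top"),cam("side")
z1=lambda p:np.array(p)/8+(310,155)-.5
z2=lambda p:np.array(p)/8+(245,155)-.5
z3=lambda p:np.array(p)/8+(270,290)-.5
z4=lambda p:np.array(p)/8+(108,225)-.5
prs=[((395,65),(72,92)),((445,100),(118,68)),((122,553),(460,282)),((65,513),(418,310))]
P=[]
for a,b in prs:
    X,e=tri(T,z1(a),S,z2(b));P.append(X);print(X.round(1),np.round(e,1),'top86',plane(T,z1(a),86)[:2].round(1),'side86',plane(S,z2(b),86)[:2].round(1))
P=np.array(P);c=P.mean(0);ax=(P[0]+P[1]-P[2]-P[3]);print('centre',c,'len',np.linalg.norm(ax)/2,'yaw',np.degrees(np.arctan2(ax[1],ax[0])))
for d,z,f,i in((T,z1,0,'T'),(S,z2,1,'S')):
    Q=np.array([plane(d,z(p[f]),86) for p in prs]);a=Q[0]+Q[1]-Q[2]-Q[3];print(i,Q.mean(0),np.degrees(np.arctan2(a[1],a[0])),np.linalg.norm(a)/2)
# collar
def collar(d,seed,thr):
    g=cv2.cvtColor(d["image"],cv2.COLOR_RGB2GRAY)
    hsv=cv2.cvtColor(d["image"],cv2.COLOR_RGB2HSV)
    m=((g>thr)).astype(np.uint8)
    n,l,st,_=cv2.connectedComponentsWithStats(m,connectivity=4)
    k=l[seed[1],seed[0]];mm=(l==k).astype(np.uint8)
    cs,_=cv2.findContours(mm,cv2.RETR_EXTERNAL,cv2.CHAIN_APPROX_NONE);cc=max(cs,key=cv2.contourArea)
    return cv2.fitEllipse(cv2.convexHull(cc)) , st[k]
eT,sT=collar(T,(118,255),145);eS,sS=collar(S,(285,325),190)
print(eT,sT,eS,sS)
print('collar tri',tri(T,eT[0],S,eS[0]),plane(T,eT[0],110),plane(S,eS[0],110))
# nose
print('nose top view',plane(T,z4((176,215)),146))
teeth=[(277,260),(187,202),(382,222),(187,108),(390,125)]
for t in teeth: print(plane(S,z3(t),136).round(1))
print(plane(T,z4((280,210)),136))
```

```text
[ 713.2 -274.8   82.5] [0.4 0.4] top86 [ 712.6 -274.1] side86 [ 711.5 -269.4]
[ 702.4 -286.7   85.3] [0.9 0.9] top86 [ 703.1 -286.6] side86 [ 701.2 -285.3]
[ 585.4 -198.7   86. ] [0.3 0.3] top86 [ 585.7 -198.7] side86 [ 585.1 -198.7]
[ 595.4 -184.7   85. ] [0.8 0.8] top86 [ 596.1 -184.6] side86 [ 594.4 -183.2]
centre [ 649.10832231 -236.24490711   84.70573887] len 147.36743705444246 yaw -37.180296615488594
T [ 649.37052531 -235.99047205   86.        ] -37.14750419346761 146.78994386521032
S [ 648.06348231 -234.13921231   86.        ] -36.54953963448294 145.11546734785426
((134.7672882080078, 253.642822265625), (41.867488861083984, 44.039241790771484), 49.45151138305664) [114 233  43  43 962] ((331.4951171875, 244.76287841796875), (500.3666076660156, 783.9541015625), 76.5354995727539) [     0      0    560    420 192371]
collar tri (array([507.66056772, 139.16166557, 241.21471264]), [np.float64(6.87696642775664), np.float64(6.87696642775659)]) [527.61090189 173.91601396 110.        ] [503.28941199  -6.07527157 110.        ]
nose top view [528.36631444 174.17581607 146.        ]
[525.7 196.9 136. ]
[543.8 187.2 136. ]
[508.  184.5 136. ]
[547.5 165.2 136. ]
[509.3 161.5 136. ]
[530.27073286 152.75328141 136.        ]
```

Request:
drive_tool --plan '[[[-0.0446,0.0156,0],0],[[-0.0446,0.0156,0],0],[[-0.0446,0.0156,0],0],[[-0.0446,0.0156,0],0],[[-0.0446,0.0156,0],0],[[-0.0446,0.0156,0],0],[[-0.0446,0.0156,0],0],[[-0.0446,0.0156,0],0],[[-0.0446,0.0156,0],0],[[-0.0446,0.0156,0],0],[[-0.0446,0.0156,0],0],[[-0.0446,0.0156,0],0]]' --fingers -1

```text
clock: 1.6
position: [650.7, -235.1, 226.2]
ee_rot: [-0.168, 0.986, 0.0, -0.001]
contact_force: [-0.1, 0.3, -0.1]
gripper_width: 85.3
```

Request:
drive_tool --plan '[[[0,0,0],-10],[[0,0,0],-10]]'

```text
clock: 1.85
position: [650.1, -235.4, 225.5]
ee_rot: [-0.34, 0.941, 0.001, -0.001]
contact_force: [-0.6, -0.7, 0.1]
gripper_width: 85.7
```

```bash
cat >> h.py <<'E'
from scipy.spatial.transform import Rotation
def where():
    from bench import arm
    s=arm.read_state();R=Rotation.from_quat(s["ee_rot"]).as_matrix()
    print('t',round(s["clock"],2),'pos',s["position"].round(1),'jaw',np.degrees(np.arctan2(R[1,1],R[0,1])).round(2),'toolz',R[:,2].round(4),'F',s["contact_force"].round(1),'M',s["wrist_torque"].round(2),'w',round(s["gripper_width"],1),'j',s["joints"].round(3))
    return s,R
def go(target):
    s,R=where();print('tool shift mm',(R.T@(np.array(target)-s["position"])).round(1))
E
python3 -c "
from h import *
go((649,-236,160))"
```

```text
t 1.85 pos [ 650.1 -235.4  225.5] jaw 129.69 toolz [-1.9e-03  5.0e-04 -1.0e+00] F [-0.6 -0.7  0.1] M [-0.02 -0.01 -0.03] w 85.7 j [-0.114  0.501  0.192 -0.    -1.264 -0.764]
tool shift mm [ 1.2  0.1 65.5]
```

Request:
drive_tool --plan '[[[0,0,0],-10.3],[[0,0,0],-10.3],[[0,0,0],-10.3],[[0,0,0],-10.3],[[0,0,0],-10.3],[[0,0,0],-10.3],[[0,0,0],-10.3],[[0,0,0],-10.3],[[0,0,0],-10.3],[[0,0,0],-10.3]]'

```text
clock: 3.1
position: [649.5, -236.2, 226.0]
ee_rot: [0.947, -0.32, -0.001, 0.0]
contact_force: [-0.1, 0.5, 0.2]
gripper_width: 85.3
```

```bash
python3 -c "
from h import *
from bench import arm
go((649,-236,160))
for n in ('top','side'):
    d=arm.get_image(n);np.savez(n+'1.npz',**d)
zoom(cam('top',1)['image'],295,145,90,90,6,'pics/t1.png')
zoom(cam('side',1)['image'],225,100,110,110,5,'pics/s1.png')
"
```

```text
t 3.1 pos [ 649.5 -236.2  226. ] jaw -127.37 toolz [-1.5e-03  5.0e-04 -1.0e+00] F [-0.1  0.5  0.2] M [-0.    0.04  0.01] w 85.3 j [-0.116  0.5    0.192 -0.    -1.264  1.034]
tool shift mm [-0.4  0.1 66. ]
```

View pics/t1.png

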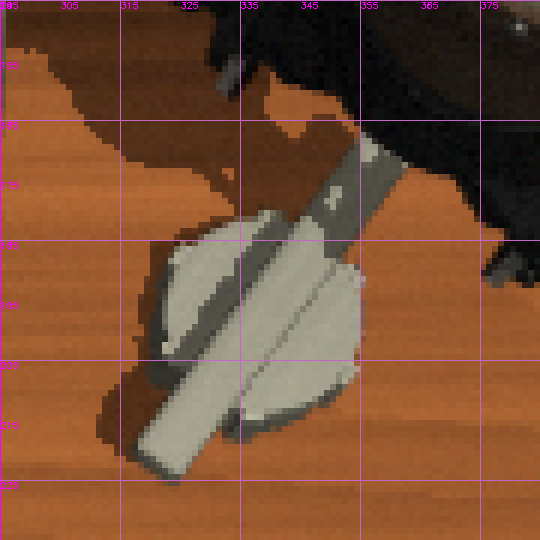

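View pics/s1.png

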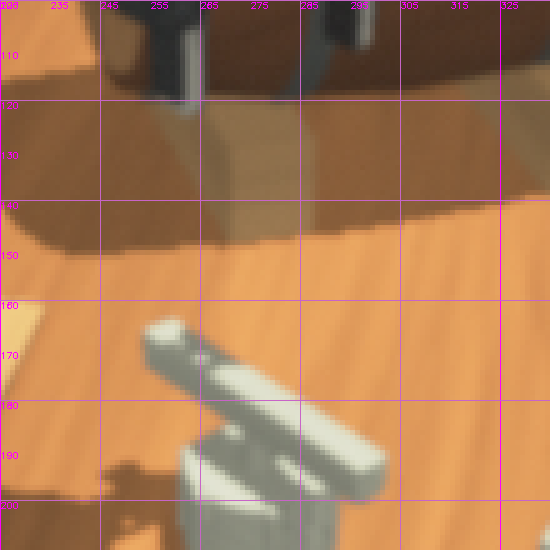

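Request:
drive_tool --plan '[[[0,0,0.03],0],[[0,0,0.03],0],[[0,0,0.03],0],[[0,0,0.03],0],[[0,0,0.015],0],[[0,0,0.009],0],[[0,0,0],0]]'

```text
clock: 4.08
position: [649.9, -236.4, 82.8]
ee_rot: [0.946, -0.323, -0.0, 0.0]
contact_force: [-0.5, -0.7, 0.4]
gripper_width: 85.6
```

```bash
python3 -c "
from h import *
from bench import arm
go((649,-236,82))
for n in ('top','side'):
    d=arm.get_image(n);np.savez(n+'2.npz',**d)
zoom(cam('top',2)['image'],295,145,90,90,4,'pics/t2.png')
zoom(cam('side',2)['image'],225,130,90,90,6,'pics/s2.png')
"
```

```text
t 4.08 pos [ 649.9 -236.4   82.8] jaw -127.74 toolz [-1.e-04 -1.e-04 -1.e+00] F [-0.5 -0.7  0.4] M [ 0.01 -0.02 -0.06] w 85.6 j [-0.116  0.612  0.013  0.    -0.972  1.028]
tool shift mm [-1.   0.3  0.8]
```

View pics/s2.png

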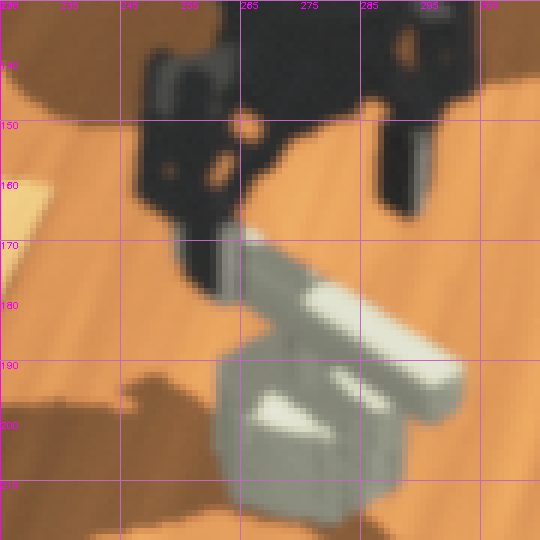

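```bash
python3 -c "
from h import *
S=cam('side',2)
for s in(1,-1): print(proj(S,(650+s*26,-236.4+s*34,68)))
print(proj(S,(649,-236,86)))
"
```

```text
[262.10674312 190.24892564]
[289.81588754 176.60532776]
[276.79416097 176.96356045]
```

```bash
python3 -c "
from h import *
S=cam('side',2);T=cam('top',2)
for z in (60,70,80,90): print(z,plane(S,(261,179.5),z),plane(S,(295,166),z))
zoom(T['image'],285,135,110,100,7,'pics/t2.png')
"
```

```text
60 [ 690.32600566 -255.27965872   60.        ] [ 621.06364626 -331.22511112   60.        ]
70 [ 687.1271385  -241.00278254   70.        ] [ 618.9850084  -315.71991522   70.        ]
80 [ 683.92827135 -226.72590635   80.        ] [ 616.90637055 -300.21471933   80.        ]
90 [ 680.72940419 -212.44903016   90.        ] [ 614.82773269 -284.70952343   90.        ]
```

View pics/t2.png

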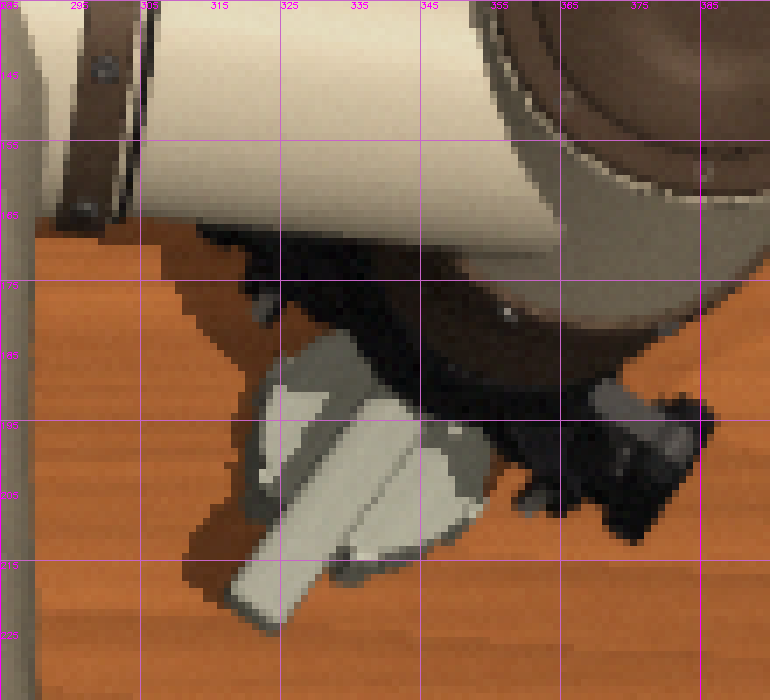

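```bash
python3 -c "
from h import *
S=cam('side',2);T=cam('top',2)
a=tri(T,(322,179),S,(261,179));b=tri(T,(360,206.5),S,(295,165.5));print(a,b,(a[0]+b[0])/2)
"
```

```text
(array([ 675.22277082, -193.87917985,  104.04836244]), [np.float64(1.3706496336869305), np.float64(1.3706496336874585)]) (array([ 614.73485282, -268.21704595,  102.38344752]), [np.float64(2.096428100996659), np.float64(2.0964281009966252)]) [ 644.97881182 -231.0481129   103.21590498]
```

```bash
python3 -c "
from h import *
S=cam('side',1);T=cam('top',1)
zoom(T['image'],325,145,60,60,8,'pics/t1b.png')
zoom(S['image'],245,90,60,40,10,'pics/s1b.png')
"
```

```text
(no output)
```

View pics/t1b.png

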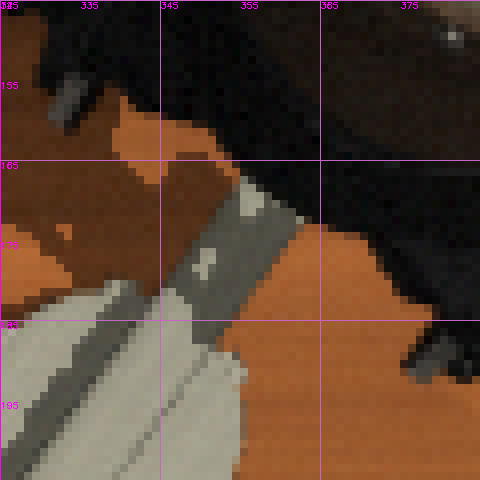

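View pics/s1b.png

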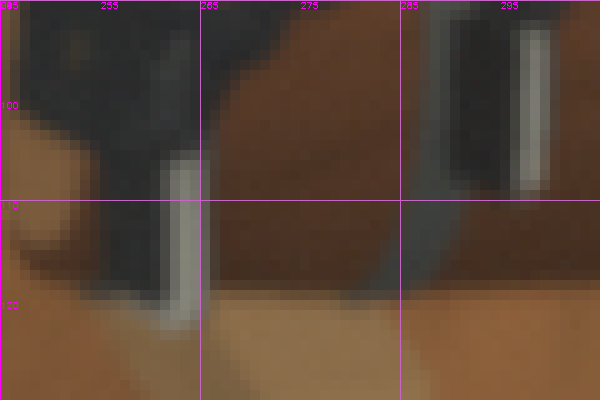

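```bash
python3 -c "
from h import *
S=cam('side',1);T=cam('top',1)
a=tri(T,(331.3,160.1),S,(262.8,121.8));b=tri(T,(377.3,192),S,(298,109.5));print(a,b,(a[0]+b[0])/2)
"
```

```text
(array([ 671.33265571, -191.82620673,  245.19991871]), [np.float64(0.6871741595442564), np.float64(0.6871741595442554)]) (array([ 613.16869606, -268.57575883,  243.00838217]), [np.float64(0.9762676996207263), np.float64(0.9762676996205466)]) [ 642.25067588 -230.20098278  244.10415044]
```

The two-view triangulation puts the open fingertips near z=103, although the TCP reads 82.8. The text implies about 71. I trust the cameras, so I'll lower in steps and check again.

Request:
drive_tool --plan '[[[-0.001,0,0.005],0],[[0,0,0.005],0],[[0,0,0.005],0],[[0,0,0],0]]'

```text
clock: 4.68
position: [648.6, -235.6, 67.1]
ee_rot: [0.946, -0.323, -0.001, 0.0]
contact_force: [-0.2, 0.6, 0.4]
gripper_width: 85.6
```

```bash
python3 -c "
from h import *
from bench import arm
go((649,-236,82))
for n in ('top','side'):
    d=arm.get_image(n);np.savez(n+'3.npz',**d)
zoom(cam('top',3)['image'],305,155,80,75,7,'pics/t3.png')
zoom(cam('side',3)['image'],235,140,75,75,7,'pics/s3.png')
"
```

```text
t 4.67 pos [ 648.6 -235.6   67.1] jaw -127.71 toolz [-1.3e-03  3.0e-04 -1.0e+00] F [-0.2  0.6  0.4] M [ 0.05  0.02 -0.01] w 85.6 j [-0.115  0.627 -0.005 -0.    -0.941  1.028]
tool shift mm [  0.5   0.1 -14.9]
```

View pics/s3.png

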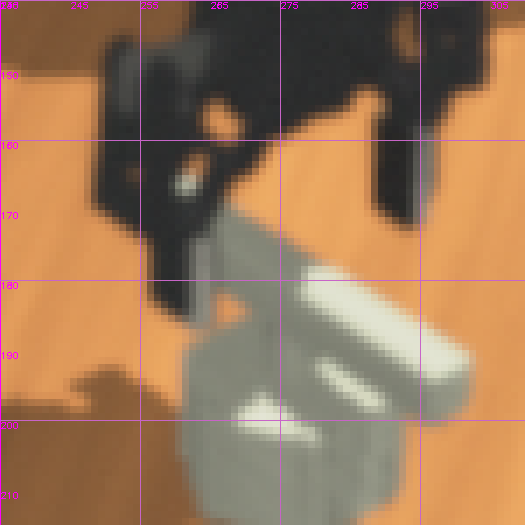

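View pics/t3.png

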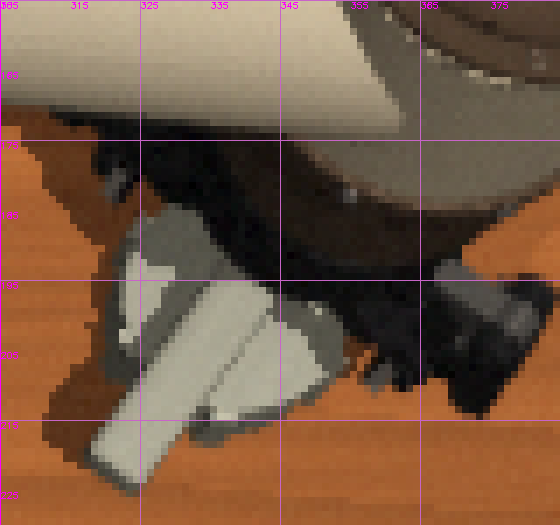

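```bash
python3 -c "
from h import *
S=cam('side',3);T=cam('top',3)
a=tri(T,(321.5,182.4),S,(262.8,185.6));b=tri(T,(358,209.9),S,(294.2,171));print(a,b,(a[0]+b[0])/2)
"
```

```text
(array([ 672.03043132, -195.04157049,   86.22299983]), [np.float64(0.7630450185064435), np.float64(0.7630450185065237)]) (array([ 613.31798682, -267.15545912,   87.26960479]), [np.float64(0.46102846636243283), np.float64(0.4610284663624916)]) [ 642.67420907 -231.0985148    86.74630231]
```

Request:
drive_tool --plan '[[[0,0,0.006],0],[[0,0,0.006],0],[[0,0,0.005],0],[[0,0,0],0]]'

```text
clock: 5.28
position: [648.6, -235.6, 50.0]
ee_rot: [0.946, -0.323, -0.001, 0.0]
contact_force: [-0.0, 0.2, -1.0]
gripper_width: 85.9
```

```bash
python3 -c "
from h import *
from bench import arm
go((649,-236,50))
for n in ('side',):
    d=arm.get_image(n);np.savez(n+'4.npz',**d)
zoom(cam('side',4)['image'],235,140,75,75,7,'pics/s4.png')
"
```

```text
t 5.28 pos [ 648.6 -235.6   50. ] jaw -127.71 toolz [-1.4e-03  3.0e-04 -1.0e+00] F [-0.   0.2 -1. ] M [ 0.01 -0.01  0.04] w 85.9 j [-0.115  0.645 -0.019 -0.    -0.908  1.028]
tool shift mm [ 0.5  0.1 -0. ]
```

View pics/s4.png

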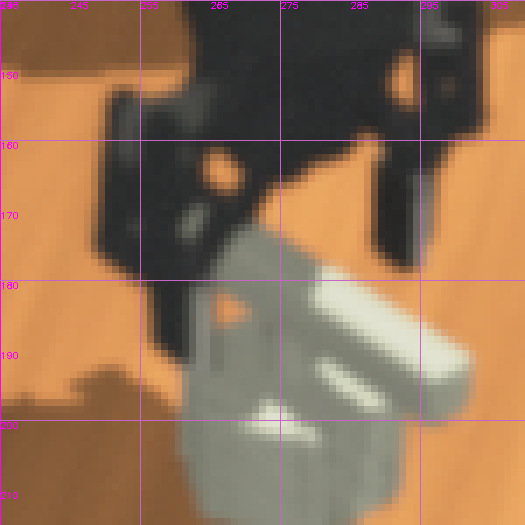

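The fingers now straddle the bar, with the tips near z 69. Closing.

Request:
drive_tool --plan '[[[0,0,0],0],[[0,0,0],0],[[0,0,0],0],[[0,0,0],0],[[0,0,0],0],[[0,0,0],0],[[0,0,0],0],[[0,0,0],0]]' --fingers 1

```text
clock: 6.32
position: [648.9, -235.9, 51.0]
ee_rot: [0.946, -0.323, -0.0, 0.0]
contact_force: [-0.6, -1.6, 1.3]
gripper_width: 19.0
```

```bash
python3 -c "
from h import *
from bench import arm
go((649,-236,50))
for n in ('side','top'):
    d=arm.get_image(n);np.savez(n+'5.npz',**d)
zoom(cam('side',5)['image'],235,140,75,75,7,'pics/s5.png')
zoom(cam('top',5)['image'],305,155,80,75,7,'pics/t5.png')
"
```

```text
t 6.33 pos [ 648.9 -235.9   51. ] jaw -127.7 toolz [-2.e-04 -2.e-04 -1.e+00] F [-0.6 -1.6  1.3] M [-0.27  0.33 -0.04] w 19.0 j [-0.115  0.644 -0.018  0.    -0.909  1.028]
tool shift mm [0.1 0.  1. ]
```

View pics/s5.png

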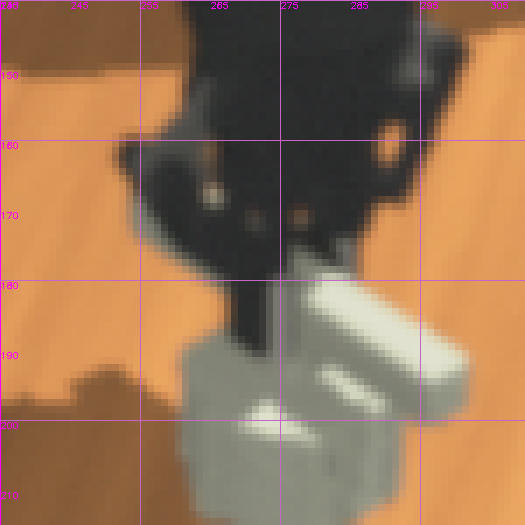

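View pics/t5.png

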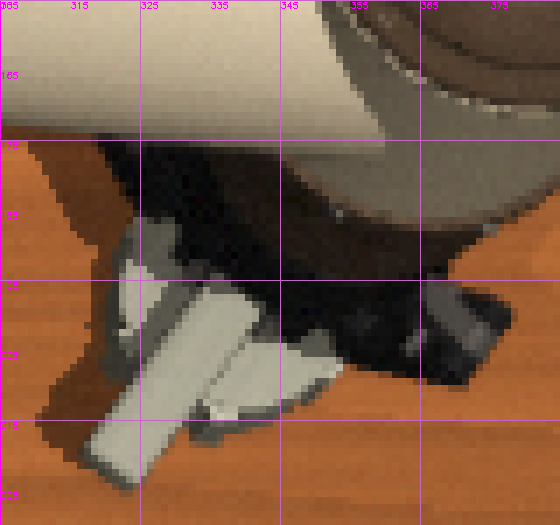

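Request:
drive_tool --plan '[[[0,0,-0.005],0],[[0,0,-0.015],0],[[0,0,-0.03],0],[[0,0,-0.03],0],[[0,0,-0.03],0],[[0,0,-0.03],0],[[0,0,-0.03],0],[[0,0,-0.015],0],[[0,0,0],0]]'

```text
clock: 7.55
position: [649.4, -235.5, 236.9]
ee_rot: [0.946, -0.323, 0.001, -0.0]
contact_force: [-0.4, -0.2, -5.5]
gripper_width: 19.2
```

```bash
python3 -c "
from h import *
from bench import arm
go((527.7,174.3,236))
for n in ('side',):
    d=arm.get_image(n);np.savez(n+'6.npz',**d)
zoom(cam('side',6)['image'],215,80,100,100,6,'pics/s6.png')
"
```

```text
t 7.55 pos [ 649.4 -235.5  236.9] jaw -127.7 toolz [ 2.3e-03  1.0e-04 -1.0e+00] F [-0.4 -0.2 -5.5] M [0.07 0.05 0.03] w 19.2 j [-0.115  0.492  0.205 -0.    -1.282  1.028]
tool shift mm [-346.9 -249.8    0.6]
```

View pics/s6.png

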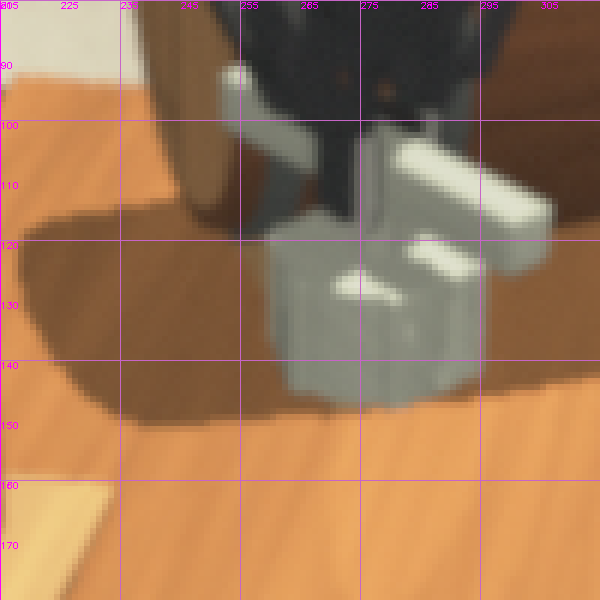

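The key is held upright, weight about 5 N. I'll carry it to the mill.

Request:
drive_tool --plan '[[[-0.017,-0.012,0],0],[[-0.033,-0.024,0],0],[[-0.033,-0.024,0],0],[[-0.033,-0.024,0],0],[[-0.033,-0.024,0],0],[[-0.033,-0.024,0],0],[[-0.033,-0.024,0],0],[[-0.033,-0.024,0],0],[[-0.033,-0.024,0],0],[[-0.033,-0.024,0],0],[[-0.0239,-0.0158,0],0],[[-0.009,-0.006,0],0]]'

```text
clock: 9.1
position: [525.6, 175.6, 234.7]
ee_rot: [0.947, -0.322, -0.001, 0.001]
contact_force: [-0.2, -0.7, -4.2]
gripper_width: 18.9
```

Request:
drive_tool --plan '[[[0,0,0],-7],[[0,0,0],-6],[[0,0,0],0]]'

```text
clock: 9.48
position: [526.7, 173.7, 235.1]
ee_rot: [0.977, -0.215, -0.001, 0.001]
contact_force: [0.9, 0.4, -3.5]
gripper_width: 18.9
```

```bash
python3 -c "
from h import *
from bench import arm
go((527.7,174.3,236))
for n in ('side','top'):
    d=arm.get_image(n);np.savez(n+'7.npz',**d)
zoom(cam('side',7)['image'],235,210,130,120,6,'pics/s7.png')
zoom(cam('top',7)['image'],60,180,130,110,6,'pics/t7.png')
"
```

```text
t 9.47 pos [526.7 173.7 235.1] jaw -114.79 toolz [-1.4e-03 -7.0e-04 -1.0e+00] F [ 0.9  0.4 -3.5] M [ 0.   -0.01 -0.04] w 18.9 j [ 0.611  0.26  -0.153 -0.    -1.16   0.528]
tool shift mm [ 0.6 -0.9 -0.9]
```

View pics/s7.png

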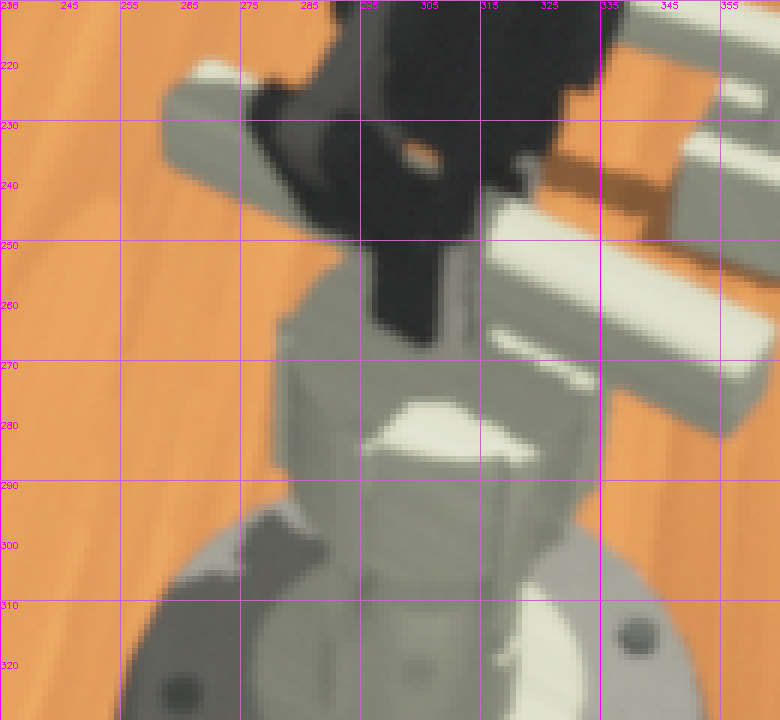

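View pics/t7.png

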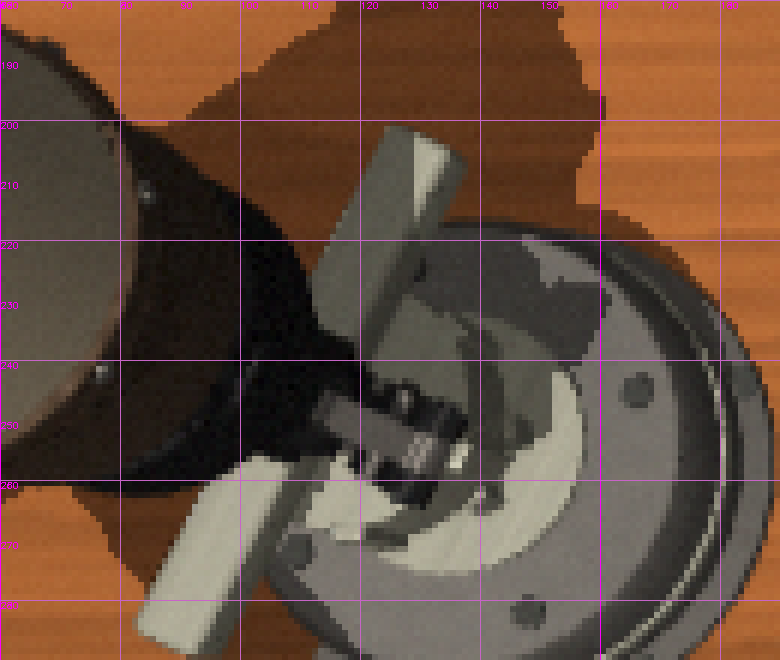

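```bash
python3 -c "
from h import *
S=cam('side',7);T=cam('top',7)
print(tri(T,(109.6,245),S,(313.4,244.7)))
zt=lambda p:np.array(p)/6+(60,180)-.5
zs=lambda p:np.array(p)/6+(235,210)-.5
for a,b in (((392,125),(165,92)),((466,163),(212,58)),((208,655),(772,320)),((137,628),(745,375))):
    print(tri(T,zt(a),S,zs(b)))
"
```

```text
(array([525.13304905, 172.80785276, 266.27084441]), [np.float64(1.3084654073561166), np.float64(1.308465407356205)])
(array([598.42638939, 150.66818195, 269.10458513]), [np.float64(0.25313818843002506), np.float64(0.25313818842987734)])
(array([589.96559031, 131.60270047, 264.90767595]), [np.float64(1.1233026179309844), np.float64(1.1233026179310415)])
(array([457.66089962, 193.72327547, 266.39292483]), [np.float64(0.026477358832719892), np.float64(0.02647735883270801)])
(array([463.71595626, 212.23461115, 267.61352566]), [np.float64(1.2072174437245464), np.float64(1.2072174437245997)])
```

Request:
drive_tool --plan '[[[0.0005,-0.0012,0.01],0],[[0,0,0.015],0],[[0,0,0.01],0],[[0,0,0.004],0],[[0,0,0.004],0],[[0,0,0],0]]'

```text
clock: 10.32
position: [528.3, 175.0, 192.7]
ee_rot: [0.977, -0.214, -0.0, 0.0]
contact_force: [0.4, 0.1, -4.1]
gripper_width: 18.9
```

```bash
python3 -c "
from h import *
from bench import arm
go((527.7,174.3,161))
for n in ('side','top'):
    d=arm.get_image(n);np.savez(n+'8.npz',**d)
zoom(cam('side',8)['image'],235,220,130,120,6,'pics/s8.png')
"
```

```text
t 10.32 pos [528.3 175.  192.7] jaw -114.7 toolz [-1.e-04 -1.e-04 -1.e+00] F [ 0.4  0.1 -4.1] M [-0.03  0.04 -0.02] w 18.9 j [ 0.611  0.296 -0.214  0.    -1.061  0.529]
tool shift mm [-0.3  0.9 31.7]
```

View pics/s8.png

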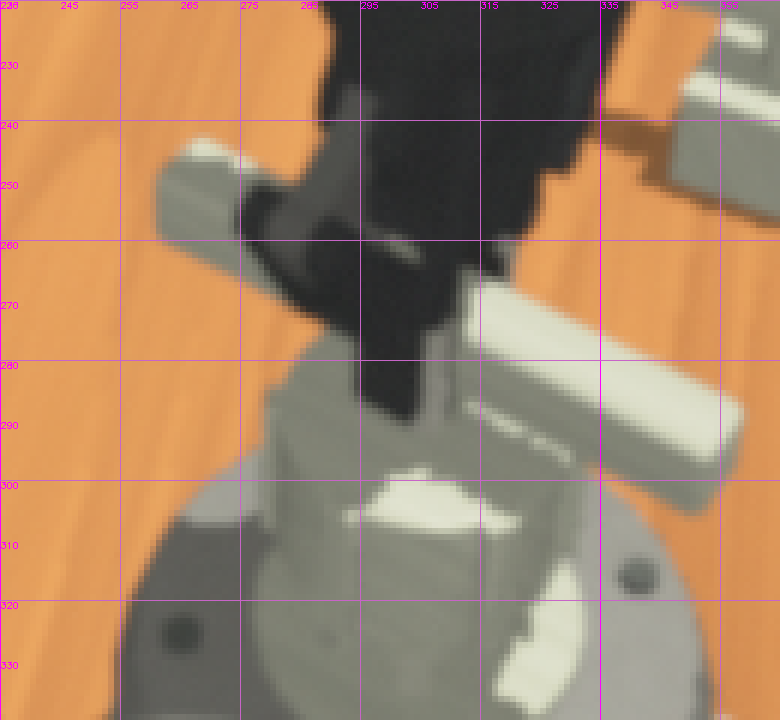

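Request:
drive_tool --plan '[[[0,0,0.003],0],[[0,0,0.003],0],[[0,0,0.003],0],[[0,0,0],0]]'

```text
clock: 10.92
position: [528.1, 174.8, 183.4]
ee_rot: [0.977, -0.214, -0.0, 0.0]
contact_force: [-0.3, 0.5, -4.2]
gripper_width: 19.0
```

Request:
drive_tool --plan '[[[0,0,0.003],0],[[0,0,0.003],0],[[0,0,0.003],0],[[0,0,0],0]]'

```text
clock: 11.42
position: [528.0, 174.9, 174.3]
ee_rot: [0.977, -0.214, -0.0, 0.0]
contact_force: [-1.1, 0.1, -4.7]
gripper_width: 18.9
```

In mesh: the TCP is 12 mm past where unmeshed teeth would stop it, and there is no contact force. I'll continue down to about 162.

Request:
drive_tool --plan '[[[0,0,0.004],0],[[0,0,0.004],0],[[0,0,0.003],0],[[0,0,0],0]]'

```text
clock: 11.92
position: [528.0, 174.8, 163.2]
ee_rot: [0.977, -0.214, -0.0, 0.0]
contact_force: [-1.6, -0.9, -5.2]
gripper_width: 19.2
```

```bash
python3 -c "
from h import *
from bench import arm
go((527.7,174.3,161))
for n in ('side','top'):
    d=arm.get_image(n);np.savez(n+'9.npz',**d)
zoom(cam('side',9)['image'],235,230,130,120,6,'pics/s9.png')
"
```

```text
t 11.93 pos [528.  174.8 163.2] jaw -114.71 toolz [-1.e-03 -4.e-04 -1.e+00] F [-1.6 -0.9 -5.2] M [-0.36  0.37  0.04] w 19.2 j [ 0.611  0.324 -0.254 -0.    -0.993  0.529]
tool shift mm [-0.   0.6  2.2]
```

View pics/s9.png

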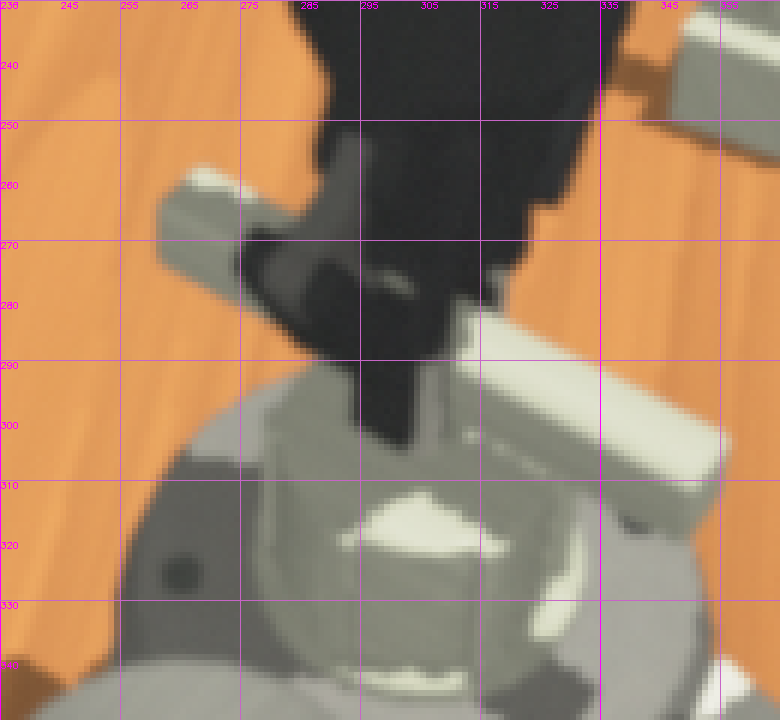

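Request:
drive_tool --plan '[[[0,0,0.0015],0],[[0,0,0.0015],0],[[0,0,0],0]]'

```text
clock: 12.4
position: [528.1, 174.7, 161.0]
ee_rot: [0.977, -0.214, -0.0, 0.0]
contact_force: [-2.8, -3.3, -1.6]
gripper_width: 19.2
```

Request:
drive_tool --plan '[[[0,0,0.001],0],[[0,0,0],0],[[0,0,0],0]]'

```text
clock: 12.78
position: [528.2, 174.7, 161.0]
ee_rot: [0.977, -0.214, 0.0, 0.0]
contact_force: [-5.2, -3.4, 3.6]
gripper_width: 19.0
```

The TCP has stopped at 161.0 = 110 + 51, so the key is home. I'll centre it slightly, then turn clockwise, which is positive about the downward tool z.

Request:
drive_tool --plan '[[[-0.0004,0.0007,0],3],[[0,0,0],5],[[0,0,0],6],[[0,0,0],6],[[0,0,0],6],[[0,0,0],6],[[0,0,0],0]]'

```text
clock: 13.65
position: [527.8, 174.2, 161.0]
ee_rot: [0.88, -0.475, 0.001, -0.0]
contact_force: [-4.5, -3.2, 2.6]
gripper_width: 19.1
```

```bash
python3 -c "
from h import *
go((527.7,174.3,161))"
```

```text
t 13.65 pos [527.8 174.2 161. ] jaw -146.68 toolz [ 9.e-04 -5.e-04 -1.e+00] F [-4.5 -3.2  2.6] M [-1.    1.24  0.06] w 19.1 j [ 0.611  0.325 -0.26   0.001 -0.985 -0.03 ]
tool shift mm [-0.1  0.1 -0. ]
```

Request:
drive_tool --plan '[[[0,0,0],4],[[0,0,0],5],[[0,0,0],5],[[0,0,0],0]]'

```text
clock: 14.15
position: [527.8, 174.1, 161.0]
ee_rot: [0.816, -0.578, 0.001, -0.0]
contact_force: [-4.9, -4.4, 3.4]
gripper_width: 19.4
```

```bash
python3 -c "
from h import *
from bench import arm
go((527.7,174.3,161))
for n in ('side','top'):
    d=arm.get_image(n);np.savez(n+'10.npz',**d)
zoom(cam('side',10)['image'],235,230,130,120,6,'pics/s10.png')
"
```

```text
t 14.15 pos [527.8 174.1 161. ] jaw -160.68 toolz [ 1.e-03 -7.e-04 -1.e+00] F [-4.9 -4.4  3.4] M [-1.06  1.23  0.07] w 19.4 j [ 0.611  0.325 -0.26   0.001 -0.985 -0.274]
tool shift mm [-0.2  0.1 -0. ]
```

View pics/s10.png

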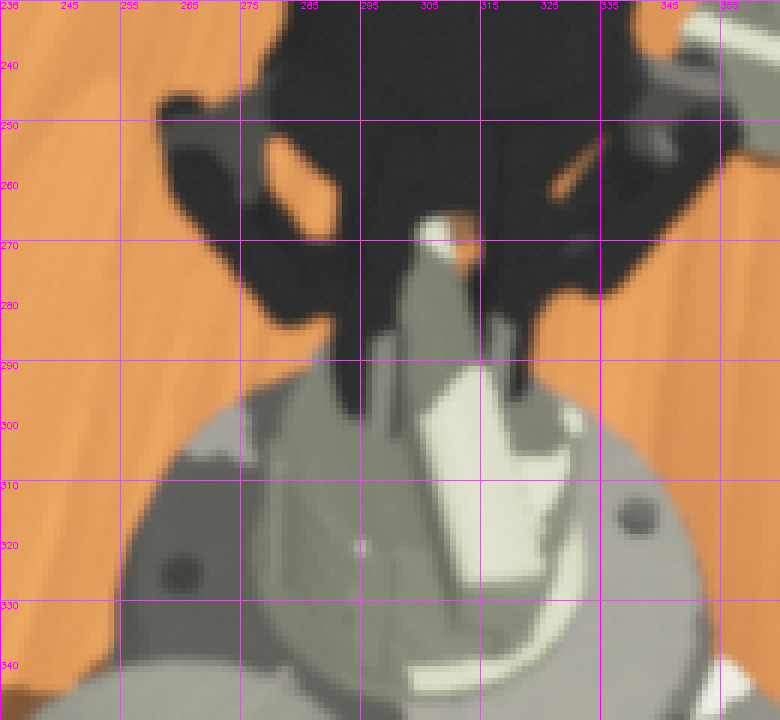

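Request:
drive_tool --plan '[[[0,0,0],3],[[0,0,0],3],[[0,0,0],3],[[0,0,0],3]]'

```text
clock: 14.75
position: [527.8, 174.0, 161.0]
ee_rot: [0.751, -0.661, 0.001, 0.0]
contact_force: [-4.7, -3.7, 3.0]
gripper_width: 19.4
```

```bash
python3 -c "
from h import *
where()"
```

```text
t 14.75 pos [527.8 174.  161. ] jaw -172.69 toolz [ 9.e-04 -1.e-03 -1.e+00] F [-4.7 -3.7  3. ] M [-1.15  1.2   0.39] w 19.4 j [ 0.611  0.325 -0.26   0.002 -0.985 -0.484]
```

Request:
drive_tool --plan '[[[0,0,0],3],[[0,0,0],3]]'

```text
clock: 15.0
position: [527.9, 174.0, 161.0]
ee_rot: [0.715, -0.699, 0.001, 0.0]
contact_force: [-3.5, -4.5, 2.2]
gripper_width: 19.4
```

```bash
python3 -c "
from h import *
where()"
```

```text
t 15.0 pos [527.9 174.  161. ] jaw -178.69 toolz [ 0.001 -0.001 -1.   ] F [-3.5 -4.5  2.2] M [-1.11  1.22  0.39] w 19.4 j [ 0.611  0.325 -0.26   0.002 -0.985 -0.589]
```

Request:
drive_tool --plan '[[[0,0,0],3],[[0,0,0],2]]'

```text
clock: 15.25
position: [527.9, 174.0, 161.0]
ee_rot: [-0.684, 0.729, -0.001, -0.0]
contact_force: [-3.8, -3.5, 2.5]
gripper_width: 19.1
```

```bash
python3 -c "
from h import *
where()"
```

```text
t 15.25 pos [527.9 174.  161. ] jaw 176.34 toolz [ 0.001  -0.0011 -1.    ] F [-3.8 -3.5  2.5] M [-1.19  1.12  0.41] w 19.1 j [ 0.611  0.325 -0.26   0.002 -0.985 -0.676]
```

Request:
drive_tool --plan '[[[0,0,0],2],[[0,0,0],2]]'

```text
clock: 15.5
position: [527.8, 173.9, 161.0]
ee_rot: [-0.66, 0.751, -0.001, -0.0]
contact_force: [-4.5, -3.9, 2.0]
gripper_width: 18.8
```

```bash
python3 -c "
from h import *
where()"
```

```text
t 15.5 pos [527.8 173.9 161. ] jaw 172.61 toolz [ 9.0e-04 -2.1e-03 -1.0e+00] F [-4.5 -3.9  2. ] M [-1.18  1.35  1.83] w 18.8 j [ 0.611  0.325 -0.26   0.003 -0.986 -0.742]
```

Request:
drive_tool --plan '[[[0,0,0],2],[[0,0,0],2]]'

```text
clock: 15.75
position: [527.7, 173.3, 161.1]
ee_rot: [-0.635, 0.773, -0.002, -0.001]
contact_force: [-4.5, -6.8, 3.1]
gripper_width: 19.3
```

```bash
python3 -c "
from h import *
where()"
```

```text
t 15.75 pos [527.7 173.3 161.1] jaw 168.77 toolz [ 5.0e-04 -4.3e-03 -1.0e+00] F [-4.5 -6.8  3.1] M [-1.8   1.31  2.15] w 19.3 j [ 0.611  0.325 -0.261  0.005 -0.987 -0.81 ]
```

Moment about z jumped from 0.4 to about 2 N·m at jaw 172°, so the spindle is at its stop. I'll ease back a little to unload, then look.

Request:
drive_tool --plan '[[[0,0,0],-2],[[0,0,0],-1],[[0,0,0],0]]'

```text
clock: 16.12
position: [527.7, 173.3, 161.1]
ee_rot: [-0.653, 0.758, -0.001, -0.001]
contact_force: [-5.3, -5.5, 3.4]
gripper_width: 19.0
```

```bash
python3 -c "
from h import *
from bench import arm
where()
for n in ('side','top'):
    d=arm.get_image(n);np.savez(n+'11.npz',**d)
zoom(cam('side',11)['image'],235,230,130,120,6,'pics/s11.png')
zoom(cam('top',11)['image'],60,180,130,110,6,'pics/t11.png')
"
```

```text
t 16.12 pos [527.7 173.3 161.1] jaw 171.48 toolz [ 5.0e-04 -2.6e-03 -1.0e+00] F [-5.3 -5.5  3.4] M [-1.69  1.1   0.59] w 19.0 j [ 0.611  0.325 -0.261  0.003 -0.986 -0.761]
```

View pics/s11.png

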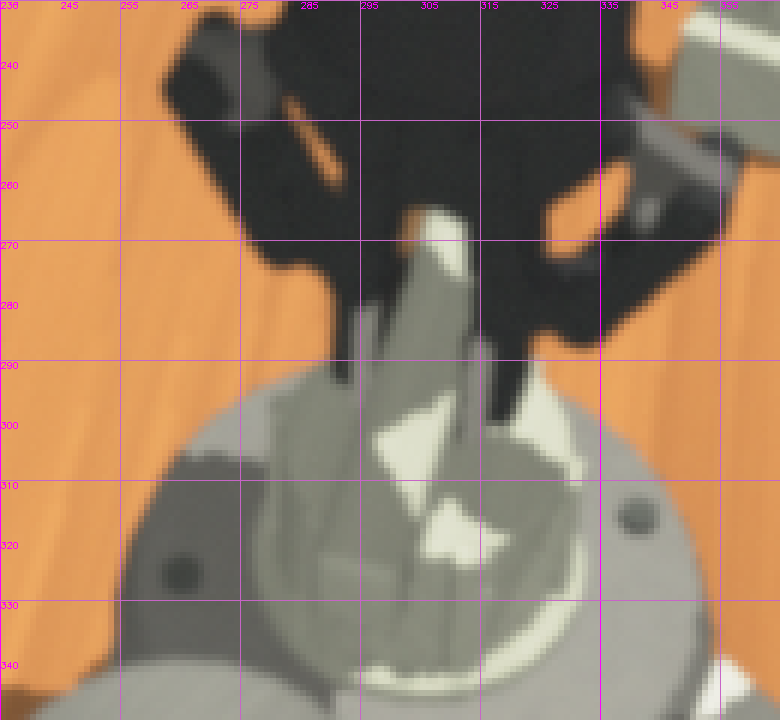

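View pics/t11.png

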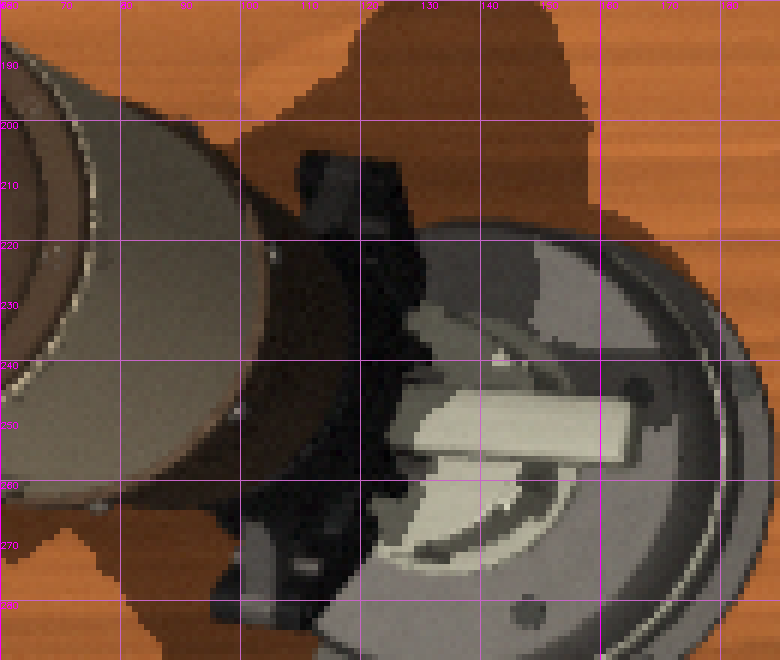

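The key is at its stop and home (TCP z 161.1). Releasing, then straight up.

Request:
drive_tool --plan '[[[0,0,0],0],[[0,0,0],0],[[0,0,0],0],[[0,0,0],0],[[0,0,0],0],[[0,0,0],0]]' --fingers -0.2

```text
clock: 16.98
position: [527.7, 174.6, 159.8]
ee_rot: [-0.651, 0.759, -0.0, 0.0]
contact_force: [-0.1, -0.7, -0.5]
gripper_width: 51.6
```

Request:
drive_tool --plan '[[[0,0,-0.005],0],[[0,0,-0.015],0],[[0,0,-0.03],0],[[0,0,-0.03],0],[[0,0,-0.04],0],[[0,0,-0.02],0],[[0,0,0],0]]'

```text
clock: 17.85
position: [528.4, 174.9, 302.7]
ee_rot: [-0.651, 0.759, -0.0, 0.003]
contact_force: [-0.5, 1.1, 0.4]
gripper_width: 51.4
```

```bash
python3 -c "
from h import *
from bench import arm
where()
for n in ('side','top'):
    d=arm.get_image(n);np.savez(n+'12.npz',**d)
zoom(cam('side',12)['image'],235,230,130,120,6,'pics/s12.png')
zoom(cam('top',12)['image'],60,180,130,110,6,'pics/t12.png')
"
```

```text
t 17.85 pos [528.4 174.9 302.7] jaw 171.3 toolz [ 0.0049  0.0029 -1.    ] F [-0.5  1.1  0.4] M [ 0.06  0.02 -0.02] w 51.4 j [ 0.611  0.22  -0.036  0.    -1.309 -0.763]
```

View pics/s12.png

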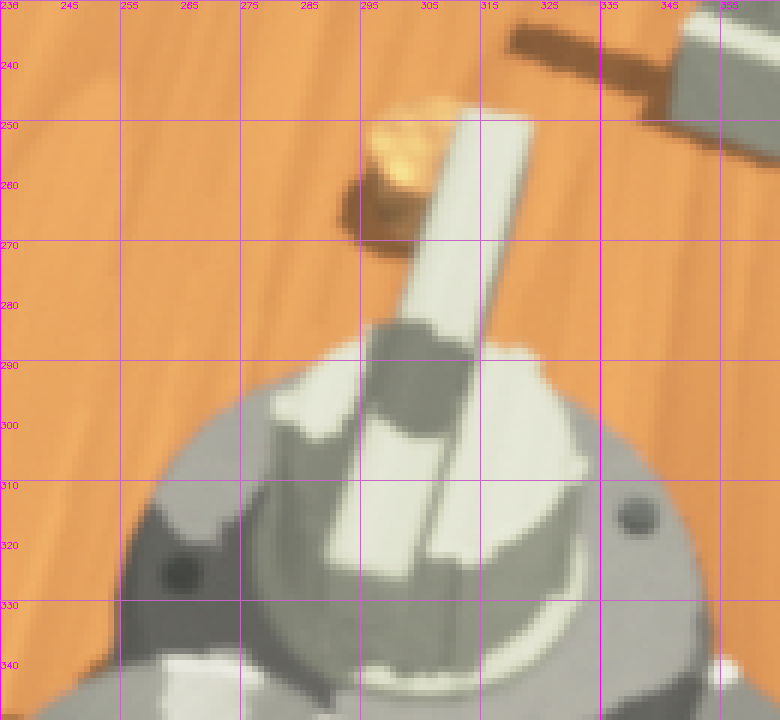

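View pics/t12.png

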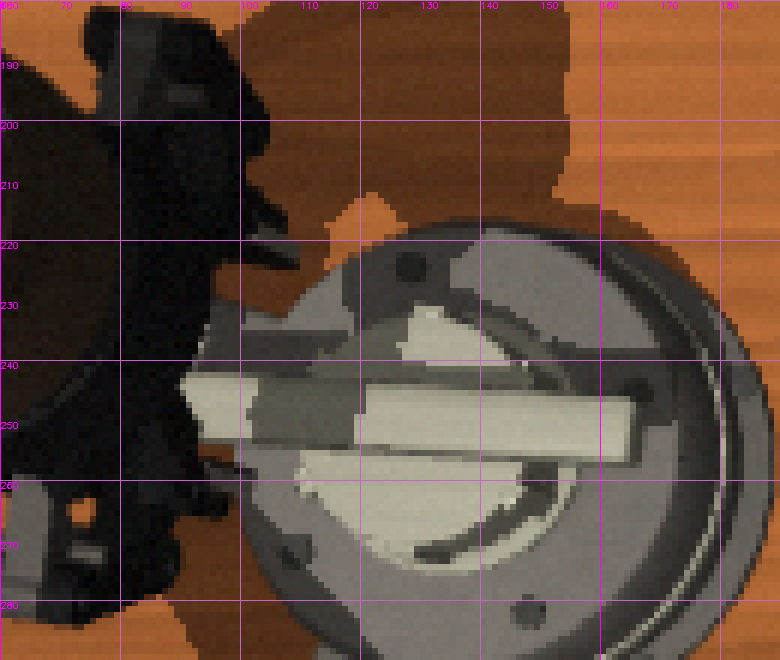

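```bash
python3 -c "
from h import *
S=cam('side',12);T=cam('top',12)
zt=lambda p:np.array(p)/6+(60,180)-.5
zs=lambda p:np.array(p)/6+(235,230)-.5
Q=np.array([plane(S,zs(p),196) for p in ((462,108),(533,122),(412,578),(327,560))]);print(Q.round(1),Q.mean(0))
print(tri(T,zt((634,398)),S,zs((462,108))),tri(T,zt((632,460)),S,zs((533,122))))
a=(Q[0]+Q[1]-Q[2]-Q[3]);print(np.degrees(np.arctan2(a[1],a[0])))
# other objects: difference with first images
for n in('side','top'):
    A=cam(n,0)['image'];B=cam(n,12)['image'];cv2.imwrite('pics/d_%s.png'%n,np.hstack([A,B])[:,:,::-1][:, :, :] if 0 else B[:,:,::-1])
"
```

```text
[[531.2 102.4 196. ]
 [512.8 103.8 196. ]
 [522.3 250.8 196. ]
 [540.9 249.8 196. ]] [526.81245727 176.70877    196.        ]
(array([531.93358502,  99.07435288, 192.99331186]), [np.float64(0.48805060419150625), np.float64(0.4880506041913528)]) (array([513.64386846,  99.41424263, 191.9988494 ]), [np.float64(0.684851725979817), np.float64(0.6848517259798962)])
-93.74425938770605
```

View pics/d_side.png

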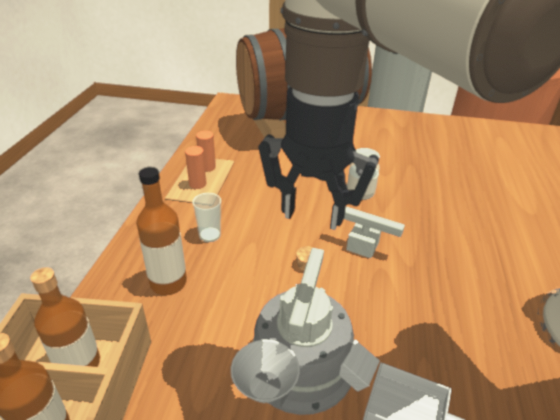

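```bash
python3 -c "
from bench import arm
print(arm.job_done())"
```

```text
the job is handed in; nothing more can be done
None
```

I fitted the round-hub key on the mill spindle, pushed it home, turned it clockwise to the stop, let go and lifted clear. The job is handed in at about 18 s; no verdict is reported, so success is unconfirmed.

**What the last checks showed**
- **Mesh and home:** the key went down past the height where unmeshed teeth would hold it up. It stopped at TCP z 161.0 mm, exactly 110 mm above its height at the grasp.
- **Stop:** the torque held at about 0.4 N·m while turning, then rose to about 2 N·m after roughly 70°. I eased back 3° before letting go. The torque was still clockwise, so the spindle should not have turned back.
- **Final pictures:** the key stands upright on the spindle, with the bar at about −94°. The square key, bottle, glass, jar, stopper and scoop look unmoved by eye; I did not measure them.

**What disagreed**
- **Fingertip height:** the two cameras put the fingertips about 30 mm higher than the reported TCP height and the text imply. I trusted the cameras, and the grasp worked.
- **Bar height:** triangulating the final bar top gave 192–193 mm where 196 mm is expected. That is about 3 mm off, within what I could read from the pictures.
- **Bar centre:** casting the side view onto the 196 mm plane put it about 2.5 mm from the spindle axis, mostly along y, which is close to the measuring error.
- **Jaw slip:** the jaws slipped about 5° on the bar against the stop.
- **Spindle angle:** I only have it indirectly. The bar turned about 69°, and the play in the teeth means the spindle turned between about 63° and 69°. The torque rise is the main evidence that it reached the stop.

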